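# Draw the sleeve tray forward with the pull hook

## Task

The brass shaft sleeve is wanted for the next wheel test: take the pull hook by its wooden grip, reach it into the wire rack, drop its blade behind the front lip of the tray that holds the sleeve, and draw that tray straight forward until its lip stands about 3 cm out past the rack's front edge. Use only the hook on the tray and leave the other two trays where they are. Then lift the hook out and stand it back on the bench, upright on its foot, and let go.

Things in the scene. Friction and masses are not known exactly. Their poses are not given: they have to be found in the camera images.
- hook_grip (a point): Pull hook standing on the bench, left or right before the rack. Point: middle of the held part of its dark wood grip, an upright block 34 mm in x, 22 mm in y (grasp across y); top 30 mm above, underside of its 46 x 44 mm steel foot 70 mm below. z up, +x along the shank to the blade. Shank: 10 mm round bar, axis 25 mm below this point. 0.35 kg.
- hook_tip (a point): Middle of the lower edge of the hook's blade, 185 mm in +x and 70 mm below hook_grip (level with the foot's underside), same axes. The blade is a flat upright steel plate 5 mm thick (x), 30 mm wide (y), 50 mm high, at the shank's end; 40 mm of it is free below the shank.
- sleeve_tray_lip (a point): Middle of the top of the front lip, 80 mm above the bench, of the tray with the brass sleeve (tube 40 mm across, 45 high), in any of the rack's three places. x to the tray's back, y along the lip, z up. Lip 12 mm thick (inner face 6 mm behind the point). Grey tray 160 long, 110 wide, 50 high, walls and floor 5, loose; loaded 0.5 to 0.9 kg; first 40 mm behind the lip empty.
- wheel_tray_lip (a point): The same point and axes on an equal tray that holds the round steel flywheel (76 mm across). Leave it.
- foot_tray_lip (a point): The same point and axes on an equal tray that holds a cast iron mounting foot (plate 66 x 50 mm with an upright lug). Leave it. A second such foot stands loose on the bench, 42 mm high.
- rack: Fixed wire rack 450 mm wide, 300 deep, open front and back. Origin: middle of its front edge at bench level; x into the rack, y along the front edge, z up. Solid deck 30 mm high; roof of steel rods, underside 177 mm, top 188 mm above the bench; 12 mm corner posts. Three trays side by side, 130 mm apart, lips 40 to 70 mm behind the front edge at the start.
Things that resemble listed ones, but are neither listed nor needed, are in the scene too. What is shaped like the part that bears hook_grip but pink is not meant.

How it is judged:
On the way, in this order (a step that is already met when the one before it is completed fails the run):
1. the hook's blade reaches down behind the front lip of the sleeve tray while the tray is still in the rack (x of hook_tip in the frame of sleeve_tray_lip between 0.004 and 0.07 m and y of hook_tip in the frame of sleeve_tray_lip between -0.045 and 0.045 m and z of hook_tip in the frame of sleeve_tray_lip below -0.008 m and x of sleeve_tray_lip in the frame of rack above 0.02 m), for 0.1 s.
2. with the blade still behind its lip, the tray has come forward past the rack's front edge (x of hook_tip in the frame of sleeve_tray_lip between 0 and 0.07 m and z of hook_tip in the frame of sleeve_tray_lip below -0.004 m and x of sleeve_tray_lip in the frame of rack below -0.005 m), for 0.1 s.
At the end, for the whole second after the job is handed in: The sleeve tray lies flat on the deck, square to the rack within 11 degrees, the middle of its lip 12 to 52 mm out in front of the rack's front edge; the hook stands upright on the bench (foot and blade down, within 6 mm and 6 degrees), released (x of sleeve_tray_lip in the frame of rack between -0.052 and -0.012 m and angle between the x axis of sleeve_tray_lip and the x axis of rack, either way round below 0.2 rad and height (world z) of sleeve_tray_lip between 0.075 and 0.085 m and angle between hook_grip's own z axis and vertical below 0.1 rad and height (world z) of hook_grip below 0.076 m and height (world z) of hook_tip below 0.015 m); the robot touches nothing.
It fails at once if another tray is moved more than 20 mm (distance of any of wheel_tray_lip, foot_tray_lip from where it was at the start of the episode above 0.02 m).
It fails at once if the robot itself touches the sleeve tray (contact force between any of the arm, the fingers and sleeve_tray above 2 N).
It also fails if it takes over 61 s, if anything falls off the work surface, if the arm or the gripper's body presses on something with over 40 N, if the wrist force passes 120 N, or if a joint passes its speed limit or range.

## Robot

A 6-joint arm with a two-finger parallel gripper is mounted at the origin on the work surface. World frame = base frame: x ahead of the robot, y to its left, z up, the work surface at z = 0. Lengths are in m, angles in rad, forces in N, time in s.
With the tool pointing down it reaches from about 0.35 to 0.975 m from the base axis. Payload 17.4 kg.
Tool frame: the origin (TCP) lies at the very end of the fingers, on their centre line; the grasp point (between the pads) lies 19 mm behind it; z points along the fingers, y is the direction in which the jaws open and shut (so a half turn about z gives the same grasp; the last joint's range is limited). The gripper opens to 85 mm and grips with 20 to 120 N. Pads are 22 mm wide; open, the fingers measure 114 mm over their backs; the gripper's body (76 mm by 85 mm) begins 54 mm behind the grasp point. The pads swing forward as they close: fully open they stand 13 mm farther back than shut.
Start: joints at [-1.186, 0.116, 1.442, -0, 1.584, -0.038], TCP at [0.277, -0.616, 0.231] pointing down, gripper open.
Joint ranges: [-2.83, 2.83], [-0.83, 2.19], [0.07, 2.5], [-1.14, 4.28], [0.01, 3], [-2.97, 2.97]. Speed limits (rad/s): [1.89, 1.89, 2.22, 3.14, 3.14, 3.14].

## Interface

Orientations are given as a 3x3 rotation matrix whose columns are the frame's x, y, z axes.
In Python, from rig import get_state, get_image, camera_params, hand_in gives the robot as it stands.
- The arm moves only by the shell command python3 -m crank 'ROWS' [FORCE]. ROWS is JSON, a list of rows, each a list of 3 entries, a list of its own where there are three numbers: the shift along the tool's x, y, z in m, then the turn, a rotation vector about the tool's x, y, z in rad, then the opening, from 0 (shut) to 1 (fully open). A call has 1 to 12 rows; each row is the pose to reach, as a shift and turn from the pose commanded when the call began, along the tool's axes at that moment; what a row does not reach only later rows make up. A row lasts 1/12 s, in which the tool goes at most 41.7 mm and 7.16 degrees, less where a joint would pass 70% of its speed; a pose out of reach is approached as far as the arm can. A call with a gripper value outside its range is refused whole. The fingers move at their own pace and stop on an object; FORCE is the grip in N (left out, the last holds). Time passes only in rows, so rows that repeat a pose let the fingers close. It gives the time, the measured TCP pose, the force and the opening at its end, in the units of the state.
- get_state(): the state, without advancing time (a new reading comes with each control period).
- get_image(name): name is "side" or "top"; returns (picture, depth): 480x640x3 uint8, red, green, blue; 480x640 float32, m along the optical axis (not along the pixel's ray), 0 where there is no reading.
- camera_params(name): a dict with "K" (3x3 intrinsics, pixels), "rvec" (rotation vector, rad) and "tvec" (3), from world to camera coordinates, as OpenCV has them. Camera axes: x right, y down, z forward; pixel columns grow to the right and rows downward; lengths in m; the calibration is good to about 2 mm. A picture is of the moment at which its call begins. camera_params takes no time and is no camera call.
- hand_in(): hands the job in, once; it reports no verdict.
The state is a dict: "t": time; "qpos": joint angles; "joint_vel": joint speeds; "joint_efforts": joint torques, N m; "ee_pos": TCP position; "tcp_rot": TCP orientation; "wrist_force": force on the tool from outside, world axes, zero at the start; "ft_torque": the same for the moment, N m; "finger_gap": opening from 0.0 (shut) to 1.0 (fully open).
Only numpy, scipy, OpenCV 4.12 (cv2) and the standard library are available. Lean on these libraries where they do the work, as an engineer would, in place of code of your own. Each camera call takes 0.05 s, during which the arm holds its last target.

## Working session

There is one attempt and no reset: what is moved stays moved. The work goes in short steps, Python scripts to look and compute and a shell command to move; the robot and the scene stay as the last step left them, time stands still between calls to the robot, and variables do not carry over. Pictures are saved under pics/ and viewed, and the job is handed in when it is done.

```bash
mkdir -p pics; ls; python3 - <<'E'
from rig import *
import cv2,numpy as np
s=get_state();print({k:np.round(v,3).tolist() for k,v in s.items()})
for n in("side","top"):
    im,d=get_image(n);cv2.imwrite(f"pics/{n}0.png",im[:,:,::-1]);np.save(f"pics/{n}0.npy",d)
    p=camera_params(n);print(n,p)
    R=cv2.Rodrigues(np.array(p["rvec"],float))[0];print("pos",-R.T@np.array(p["tvec"]).ravel())
E
```

```text
pics
{'t': 0.0, 'qpos': [-1.186, 0.117, 1.442, 0.0, 1.584, -0.038], 'joint_vel': [0.002, -0.001, 0.002, -0.001, 0.0, -0.001], 'joint_efforts': [0.001, -73.199, -63.249, 0.0, 0.006, 0.0], 'ee_pos': [0.277, -0.615, 0.231], 'tcp_rot': [[0.912, 0.41, -0.0], [0.41, -0.912, 0.001], [0.0, -0.001, -1.0]], 'wrist_force': [1.116, -0.42, -0.741], 'ft_torque': [-0.008, -0.027, 0.041], 'finger_gap': 0.998}
side {'K': array([[480.96728495,   0.        , 322.33432862],
       [  0.        , 480.96728495, 239.32418909],
       [  0.        ,   0.        ,   1.        ]]), 'rvec': array([2.44213757, 0.00803189, 0.01003954]), 'tvec': array([-0.57679021,  0.15782357,  1.18046459])}
pos [ 0.56936136 -0.63738317  1.01027829]
top {'K': array([[540.99246723,   0.        , 320.53705125],
       [  0.        , 540.99246723, 237.25949491],
       [  0.        ,   0.        ,   1.        ]]), 'rvec': array([ 2.13458894, -2.13199503,  0.1995593 ]), 'tvec': array([0.12859155, 0.57874148, 1.33770861])}
pos [0.3343254  0.14261634 1.41733162]
```

View pics/side0.png

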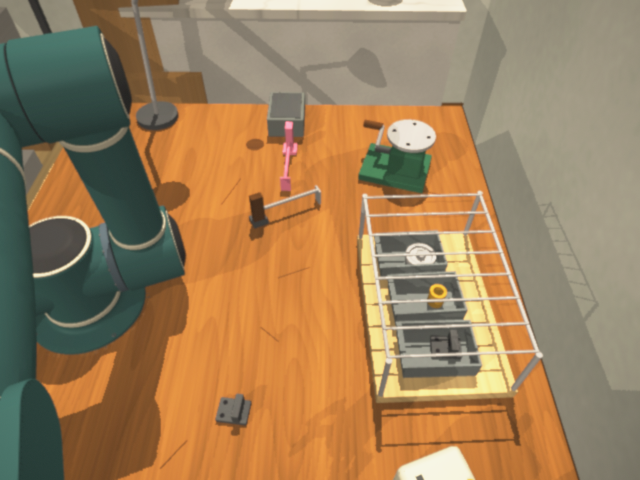

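View pics/top0.png

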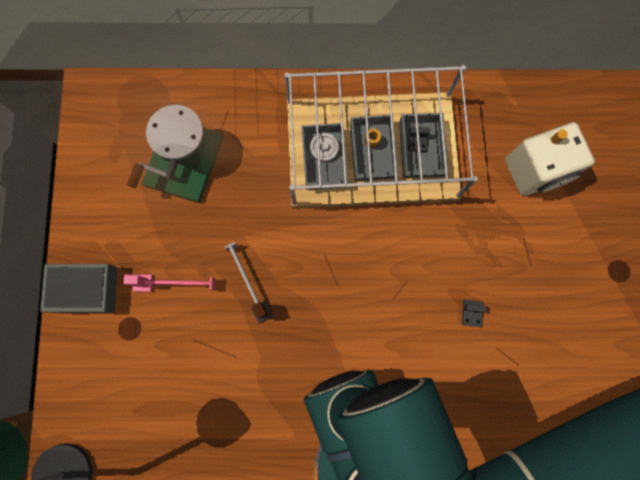

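The side view shows the sleeve (gold ring) at (438,292), in the middle tray, and in the top view at (375,136). The dark-wood hook is at (258,210) side / (262,312) top. The pink look-alike is at (288,140) side / (140,283) top and is not meant. I'll confirm in enlarged crops.

```bash
python3 - <<'E'
import cv2,numpy as np
a=cv2.imread("pics/top0.png");b=cv2.imread("pics/side0.png")
cv2.imwrite("pics/c1.png",cv2.resize(a[50:220,275:485],None,fx=3.5,fy=3.5,interpolation=cv2.INTER_CUBIC))
cv2.imwrite("pics/c2.png",cv2.resize(a[230:330,210:290],None,fx=6,fy=6,interpolation=cv2.INTER_CUBIC))
cv2.imwrite("pics/c3.png",cv2.resize(b[175:240,235:335],None,fx=8,fy=8,interpolation=cv2.INTER_CUBIC))
cv2.imwrite("pics/c4.png",cv2.resize(b[185:405,350:545],None,fx=2.7,fy=2.7,interpolation=cv2.INTER_CUBIC))
E
```

```text
(no output)
```

View pics/c1.png

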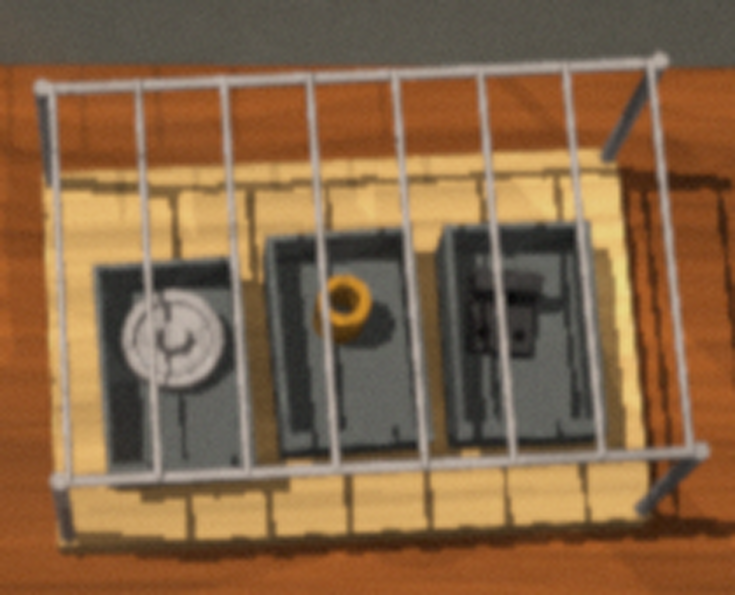

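View pics/c2.png

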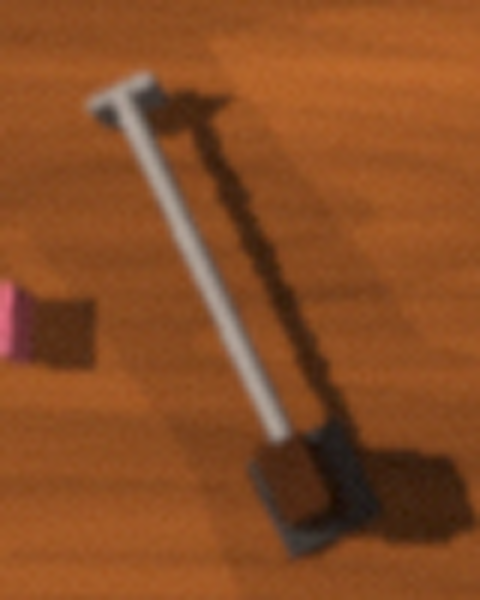

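View pics/c3.png

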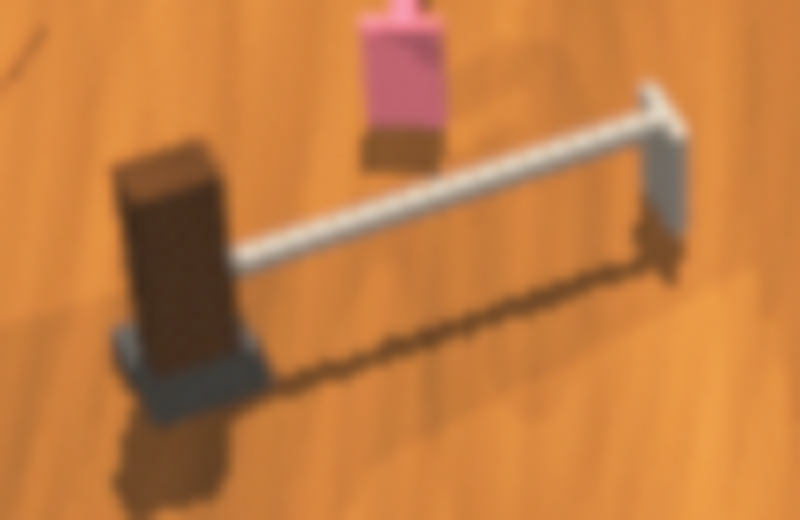

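View pics/c4.png

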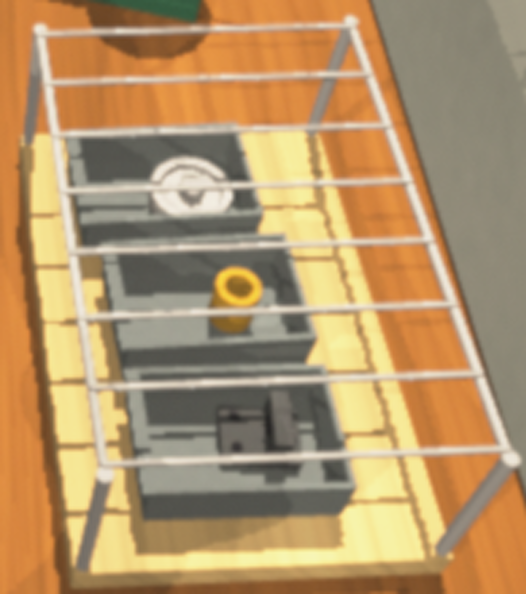

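```bash
cat > h.py <<'E'
import cv2,numpy as np
from rig import *
def RT(n):
    p=camera_params(n);R=cv2.Rodrigues(np.array(p["rvec"],float))[0];return np.array(p["K"]),R,np.array(p["tvec"],float).ravel()
def plane(n,u,v,z):
    K,R,t=RT(n);c=-R.T@t;d=R.T@np.linalg.inv(K)@np.array([u,v,1.]);return c+d*(z-c[2])/d[2]
def proj(n,P):
    p=camera_params(n);return cv2.projectPoints(np.atleast_2d(np.array(P,float)),p["rvec"],p["tvec"],p["K"],None)[0][:,0]
def cloud(n,d):
    K,R,t=RT(n);v,u=np.mgrid[0:480,0:640];X=np.stack([(u-K[0,2])/K[0,0]*d,(v-K[1,2])/K[1,1]*d,d],-1)
    return (X-t)@R
E
python3 - <<'E'
from h import *
for n in("top","side"):
    d=np.load(f"pics/{n}0.npy");W=cloud(n,d)
    if n=="top": m=np.zeros_like(d,bool);m[50:220,275:485]=1
    else: m=np.zeros_like(d,bool);m[185:405,350:545]=1
    for lo,hi in((.026,.036),(.076,.084),(.175,.2)):
        k=m&(d>0)&(W[...,2]>lo)&(W[...,2]<hi);P=W[k];print(n,lo,len(P),P.min(0).round(3),P.max(0).round(3))
    # hook
    m[:]=0
    if n=="top": m[230:330,222:280]=1
    else: m[175:240,240:330]=1
    for lo,hi in((.035,.052),(.09,.11)):
        k=m&(d>0)&(W[...,2]>lo)&(W[...,2]<hi);P=W[k]
        if len(P): print(n,"hook",lo,len(P),P.mean(0).round(3),P.min(0).round(3),P.max(0).round(3))
        if lo<.04 and len(P):
            q=P[:,:2]-P[:,:2].mean(0);u,s,vt=np.linalg.svd(q);print("dir",vt[0],np.degrees(np.arctan2(vt[0,1],vt[0,0])))
print("deck front corners top",plane("top",275+60/3.5,50+540/3.5,.03),plane("top",275+650/3.5,50+515/3.5,.03))
print("roof FL,FR,BL,BR",*[plane("top",275+a/3.5,50+b/3.5,.186).round(3) for a,b in((60,482),(700,452),(42,88),(660,60))])
print("roof side FL FR BL BR",*[plane("side",350+a/2.7,185+b/2.7,.186).round(3) for a,b in((40,30),(104,472),(350,22),(512,458))])
print("side tray front-top L/R outer ",*[plane("side",350+a/2.7,185+b/2.7,.08).round(3) for a,b in((100,250),(120,360),(284,238),(314,340))])
print("top tray BL BR ",*[plane("top",275+a/3.5,50+b/3.5,.08).round(3) for a,b in((266,239),(405,232))])
print("grip top",plane("top",210+296/6,230+480/6,.1),plane("side",235+165/8,175+170/8,.1))
print("shank ends(z.045)",plane("top",210+125/6,230+95/6,.05),plane("top",210+280/6,230+437/6,.05))
print("blade top(z.05)",plane("top",210+90/6,230+103/6,.05),plane("top",210+155/6,230+77/6,.05),plane("side",235+650/8,175+85/8,.05),plane("side",235+685/8,175+130/8,.05))
E
```

```text
top 0.026 9623 [ 0.665 -0.24   0.026] [0.987 0.221 0.036]
top 0.076 1296 [ 0.669 -0.233  0.076] [0.978 0.218 0.084]
top 0.175 3097 [ 0.668 -0.24   0.175] [0.987 0.218 0.195]
top hook 0.035 233 [0.489 0.328 0.048] [0.373 0.264 0.035] [0.566 0.377 0.052]
dir [-0.89251981 -0.45100819] -153.19161345494948
top hook 0.09 134 [0.392 0.28  0.101] [0.374 0.264 0.091] [0.41  0.295 0.109]
side 0.026 10745 [ 0.671 -0.243  0.026] [0.989 0.404 0.036]
side 0.076 1919 [ 0.673 -0.242  0.076] [0.984 0.214 0.084]
side 0.175 3816 [ 0.672 -0.241  0.175] [0.988 0.221 0.191]
side hook 0.035 332 [0.473 0.33  0.045] [0.378 0.259 0.035] [0.569 0.424 0.052]
dir [0.80161236 0.59784414] 36.715651356537165
side hook 0.09 99 [0.397 0.277 0.097] [0.378 0.261 0.09 ] [0.414 0.296 0.104]
deck front corners top [0.67030026 0.20387472 0.03      ] [ 0.69093315 -0.24194841  0.03      ]
roof FL,FR,BL,BR [0.673 0.197 0.186] [ 0.695 -0.235  0.186] [0.956 0.213 0.186] [ 0.98  -0.221  0.186]
roof side FL FR BL BR [0.678 0.194 0.186] [ 0.698 -0.234  0.186] [0.959 0.208 0.186] [ 0.983 -0.222  0.186]
side tray front-top L/R outer  [0.73  0.028 0.08 ] [ 0.737 -0.083  0.08 ] [0.894 0.043 0.08 ] [ 0.901 -0.062  0.08 ]
top tray BL BR  [0.89 0.05 0.08] [ 0.896 -0.054  0.08 ]
grip top [0.39115279 0.27740722 0.1       ] [0.39688259 0.27680852 0.1       ]
shank ends(z.045) [0.55596005 0.35858844 0.05      ] [0.41115087 0.28957134 0.05      ]
blade top(z.05) [0.55248084 0.37336572 0.05      ] [0.56376073 0.34604348 0.05      ] [0.55765415 0.37240499 0.05      ] [0.57037621 0.34945892 0.05      ]
```

```bash
python3 - <<'E'
from h import *
S=2200
im=np.zeros((500,780,3),np.uint8)
# bev: col = (0.22-y)*S*.75 ; row=(0.95-x)
for n,c in(("top",(0,0,255)),("side",(0,255,0))):
    d=np.load(f"pics/{n}0.npy");W=cloud(n,d)
    k=(d>0)&(W[...,2]>.070)&(W[...,2]<.09)&(W[...,0]>.66)&(W[...,0]<.96)&(W[...,1]<.22)&(W[...,1]>-.25)
    for x,y,z in W[k]:
        cv2.circle(im,(int((.22-y)*1650),int((.96-x)*1650)),1,c,-1)
for i in range(-2,3): cv2.putText(im,f"y{i/10}",(int((.22-i/10)*1650),490),0,.4,(255,255,255));cv2.line(im,(int((.22-i/10)*1650),0),(int((.22-i/10)*1650),500),(90,90,90))
for x in(.7,.75,.8,.85,.9): r=int((.96-x)*1650);cv2.line(im,(0,r),(780,r),(90,90,90));cv2.putText(im,str(x),(2,r),0,.4,(255,255,255))
cv2.imwrite("pics/bev.png",im)
E
```

```text
(no output)
```

View pics/bev.png

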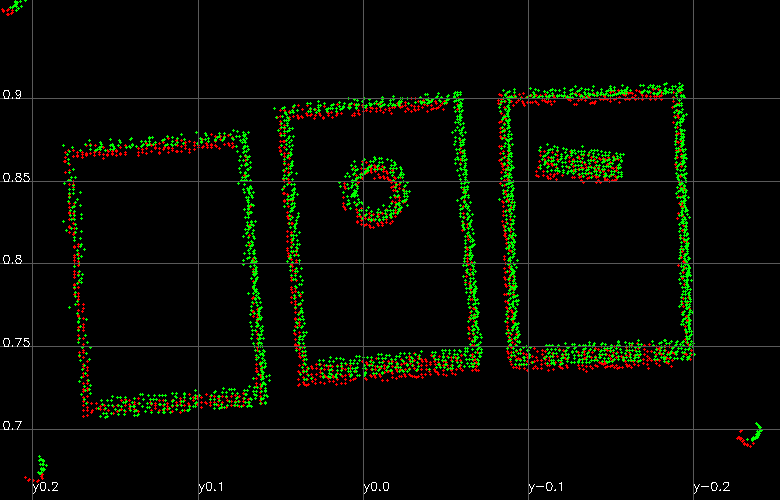

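BEV: the tray with the ring is the middle one. Its lip middle is at ≈(0.736,−0.0155) and its yaw is ≈0.08. The rack front middle is at ≈(0.682,−0.019) and its yaw is ≈0.047, so the lip is 5 cm inside, which matches the stated range. Hook: grip (0.394,0.277), tip ≈(0.561,0.360). Their spacing measures 186 mm (185 expected) and the yaw is 26°.

```bash
cat >> h.py <<'E'
def go(P,yaw=None,frm=None):
    """shift in tool axes + z turn needed to bring TCP to P with tool x at yaw (pointing down)"""
    s=get_state();R=np.array(s["tcp_rot"]);p=np.array(s["ee_pos"])
    y0=np.arctan2(R[1,0],R[0,0]);d=np.array(P)-p
    print("shift",(R.T@d).round(4),"dist",np.linalg.norm(d).round(3),"turnz",None if yaw is None else round(-(yaw-y0),4),"yaw0",y0.round(4))
def st():
    s=get_state();print({k:np.round(s[k],4).tolist() for k in("t","ee_pos","wrist_force","finger_gap")})
E
python3 -c "
from h import *
go((.47,-.2,.25));go((.47,.05,.25));go((.394,.277,.19),.454)"
```

```text
shift [ 0.3466 -0.2996 -0.0191] dist 0.459 turnz None yaw0 0.4228
shift [ 0.4491 -0.5276 -0.0188] dist 0.693 turnz None yaw0 0.4228
shift [ 0.473  -0.7657  0.0414] dist 0.901 turnz -0.0312 yaw0 0.4228
```

```bash
python3 -m crank '[[[0.1,-0.09,-0.01],[0,0,0],1],[[0.2,-0.18,-0.02],[0,0,0],1],[[0.28,-0.24,-0.02],[0,0,0],1],[[0.347,-0.3,-0.02],[0,0,0],1],[[0.347,-0.3,-0.02],[0,0,0],1],[[0.347,-0.3,-0.02],[0,0,0],1],[[0.347,-0.3,-0.02],[0,0,0],1],[[0.347,-0.3,-0.02],[0,0,0],1],[[0.347,-0.3,-0.02],[0,0,0],1],[[0.347,-0.3,-0.02],[0,0,0],1],[[0.449,-0.528,-0.02],[0,0,0],1],[[0.449,-0.528,-0.02],[0,0,0],1]]'; python3 -c "
from h import *
go((.47,.05,.25));go((.394,.277,.19),.454)"
```

```text
t: 1.1
ee_pos: [0.4573, -0.153, 0.2498]
tcp_rot: [[0.912, 0.41, -0.001], [0.41, -0.912, 0.0], [-0.0, -0.001, -1.0]]
wrist_force: [0.9, -0.4, 0.0]
finger_gap: 1.001
shift [ 9.480e-02 -1.799e-01 -1.000e-04] dist 0.203 turnz None yaw0 0.4229
shift [ 0.1187 -0.4181  0.06  ] dist 0.439 turnz -0.0311 yaw0 0.4229
```

```bash
python3 -m crank '[[[0.09,-0.18,0],[0,0,0],1],[[0.09,-0.18,0],[0,0,0],1],[[0.09,-0.18,0],[0,0,0],1],[[0.09,-0.18,0],[0,0,0],1],[[0.09,-0.18,0],[0,0,0],1],[[0.119,-0.418,0.06],[0,0,-0.031],1],[[0.119,-0.418,0.06],[0,0,-0.031],1],[[0.119,-0.418,0.06],[0,0,-0.031],1],[[0.119,-0.418,0.06],[0,0,-0.031],1],[[0.119,-0.418,0.06],[0,0,-0.031],1],[[0.119,-0.418,0.06],[0,0,-0.031],1],[[0.119,-0.418,0.06],[0,0,-0.031],1]]';python3 -m crank '[[[0,0,0],[0,0,0],1],[[0,0,0],[0,0,0],1]]'; python3 - <<'E'
from h import *
go((.394,.277,.125),.454);go((.394,.277,.051),.454)
im,d=get_image("side");cv2.imwrite("pics/s1.png",cv2.resize(im[100:300,150:400,::-1],None,fx=3,fy=3))
im,d=get_image("top");cv2.imwrite("pics/t1.png",cv2.resize(im[200:400,150:400,::-1],None,fx=3,fy=3))
E
```

```text
t: 2.1
ee_pos: [0.3915, 0.2794, 0.188]
tcp_rot: [[0.897, 0.443, -0.003], [0.443, -0.897, -0.0], [-0.003, -0.001, -1.0]]
wrist_force: [-0.2, -0.1, -1.0]
finger_gap: 0.999
t: 2.27
ee_pos: [0.3943, 0.2749, 0.1902]
tcp_rot: [[0.898, 0.439, -0.0], [0.439, -0.898, -0.0], [-0.0, 0.0, -1.0]]
wrist_force: [0.2, -0.9, 0.0]
finger_gap: 0.999
shift [ 0.0007 -0.0021  0.0652] dist 0.065 turnz 0.0005 yaw0 0.4545
shift [ 0.0007 -0.0021  0.1392] dist 0.139 turnz 0.0005 yaw0 0.4545
```

View pics/s1.png

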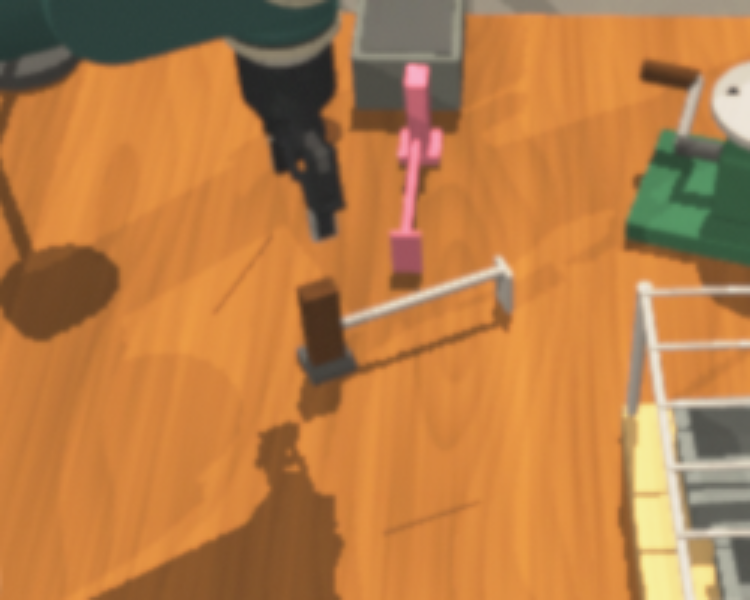

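View pics/t1.png

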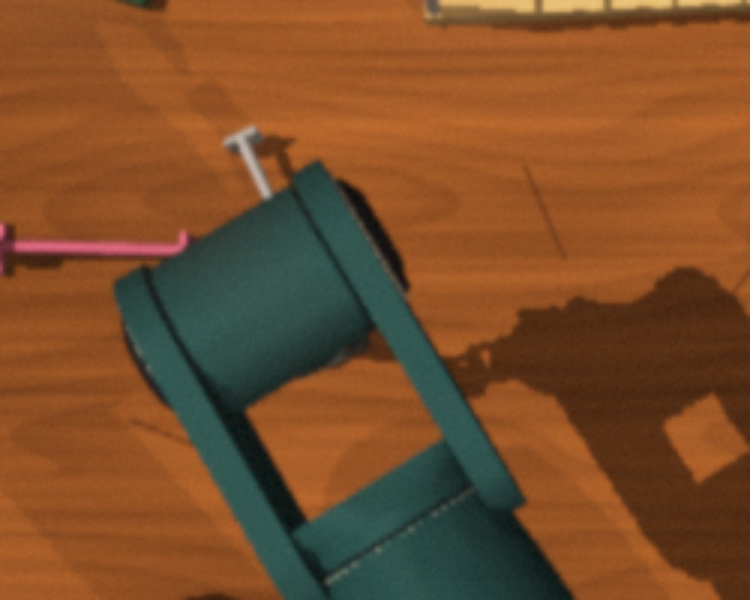

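The hook is undisturbed and the open fingers stand above the wooden grip: side-crop fingertips at (322,235), grip top at (320,288). Now I descend and close.

```bash
python3 -m crank '[[[0,-0.002,0.03],[0,0,0],1],[[0,-0.002,0.06],[0,0,0],1],[[0,-0.002,0.085],[0,0,0],1],[[0,-0.002,0.105],[0,0,0],1],[[0,-0.002,0.12],[0,0,0],1],[[0,-0.002,0.132],[0,0,0],1],[[0,-0.002,0.139],[0,0,0],1],[[0,-0.002,0.139],[0,0,0],1],[[0,-0.002,0.139],[0,0,0],0.5],[[0,-0.002,0.139],[0,0,0],0.3],[[0,-0.002,0.139],[0,0,0],0],[[0,-0.002,0.139],[0,0,0],0]]' 90;python3 -m crank '[[[0,0,0],[0,0,0],0],[[0,0,0],[0,0,0],0],[[0,0,0],[0,0,0],0],[[0,0,0],[0,0,0],0],[[0,0,0],[0,0,0],0],[[0,0,0],[0,0,0],0]]'
```

```text
t: 3.37
ee_pos: [0.3938, 0.2771, 0.052]
tcp_rot: [[0.899, 0.438, 0.001], [0.438, -0.899, 0.001], [0.001, -0.0, -1.0]]
wrist_force: [-0.1, 0.2, -0.6]
finger_gap: 0.459
t: 3.87
ee_pos: [0.3936, 0.2771, 0.0517]
tcp_rot: [[0.899, 0.438, 0.001], [0.438, -0.899, 0.0], [0.001, -0.0, -1.0]]
wrist_force: [-1.5, -0.6, 5.3]
finger_gap: 0.246
```

The gap is 21 mm, which matches the 22 mm grip. Lift and check the held pose.

```bash
python3 -m crank '[[[0,0,-0.01],[0,0,0],0],[[0,0,-0.025],[0,0,0],0],[[0,0,-0.045],[0,0,0],0],[[0,0,-0.065],[0,0,0],0],[[0,0,-0.08],[0,0,0],0],[[0,0,-0.09],[0,0,0],0],[[0,0,-0.095],[0,0,0],0],[[0,0,-0.095],[0,0,0],0],[[0,0,-0.095],[0,0,0],0]]'; python3 - <<'E'
from h import *
st()
im,d=get_image("side");cv2.imwrite("pics/s2.png",cv2.resize(im[100:260,210:370,::-1],None,fx=3.7,fy=3.7));np.save("pics/s2.npy",d)
im,d=get_image("top");cv2.imwrite("pics/t2.png",cv2.resize(im[200:350,170:320,::-1],None,fx=4,fy=4));np.save("pics/t2.npy",d)
E
```

```text
t: 4.62
ee_pos: [0.3932, 0.2767, 0.1455]
tcp_rot: [[0.899, 0.438, -0.001], [0.438, -0.899, -0.0], [-0.001, 0.0, -1.0]]
wrist_force: [-0.4, -0.2, -2.9]
finger_gap: 0.246
{'t': 4.6167, 'ee_pos': [0.3932, 0.2767, 0.1455], 'wrist_force': [-0.4042, -0.1619, -2.9168], 'finger_gap': 0.2463}
```

View pics/s2.png

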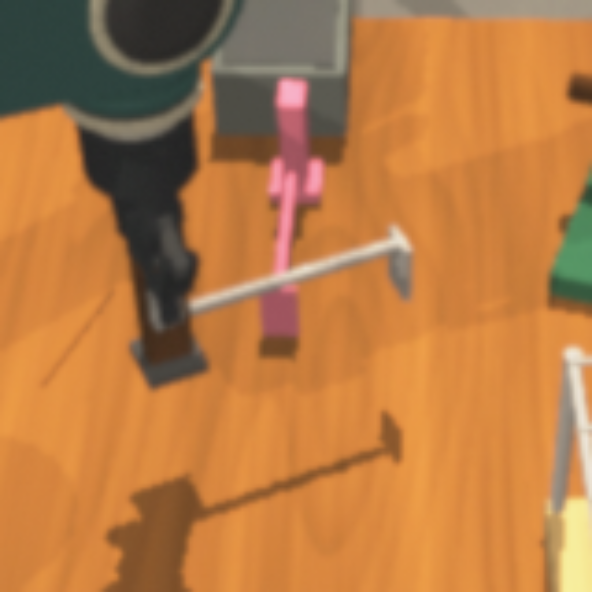

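View pics/t2.png

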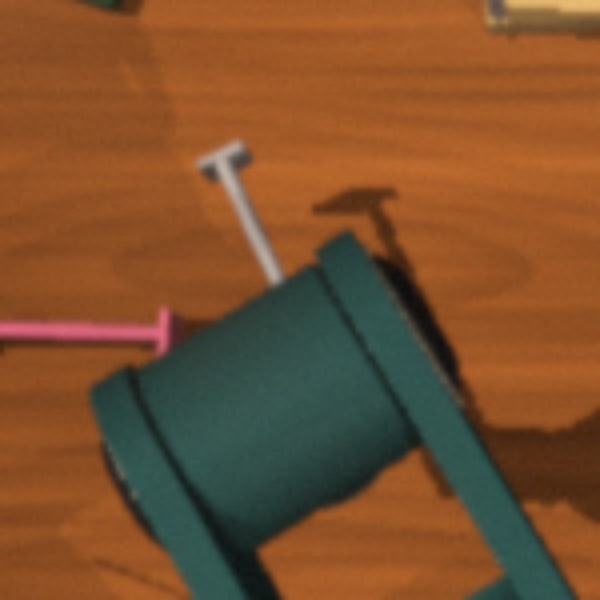

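```bash
python3 - <<'E'
from h import *
P=[]
for n,box in(("side",(160,182,255,325)),("top",(232,275,215,245))):
    d=np.load(f"pics/{n[0]}2.npy");W=cloud(n,d);r=W[box[0]:box[1],box[2]:box[3]]
    k=(r[...,2]>.09)&(r[...,0]<.62);p=r[k]
    q=p[:,:2]-[.3935,.277];D=q@[.899,.438];L=q@[-.438,.899];print(n,len(p),"D max",D.max().round(3))
    for a in(.03,.06,.09,.12,.15,.175):
        s=abs(D-a)<.015
        if s.sum(): print(a,s.sum(),"lat",np.median(L[s]).round(4),"z med/max",np.median(p[s,2]).round(4),p[s,2].max().round(4))
    s=(D>.17)&(D<.195); print("blade lat",L[s].min(),L[s].max(),"D",np.median(D[s]),"zmin/max",p[s,2].min(),p[s,2].max())
E
```

```text
side 448 D max 0.193
0.03 23 lat -0.0106 z med/max 0.158 0.236
0.06 40 lat -0.0022 z med/max 0.1404 0.144
0.09 41 lat -0.0026 z med/max 0.1401 0.1444
0.12 39 lat -0.0023 z med/max 0.1399 0.1438
0.15 41 lat -0.0026 z med/max 0.1398 0.1446
0.175 118 lat -0.0028 z med/max 0.1317 0.1437
blade lat -0.017969299771097905 0.01789613245660215 D 0.18603402763069712 zmin/max 0.09125733849993165 0.1437397919649926
top 263 D max 0.187
0.03 29 lat -0.0242 z med/max 0.4644 0.4724
0.06 17 lat -0.0229 z med/max 0.4536 0.4599
0.09 8 lat 0.0028 z med/max 0.143 0.147
0.12 54 lat 0.002 z med/max 0.1428 0.1503
0.15 50 lat 0.0021 z med/max 0.1429 0.1481
0.175 104 lat 0.0018 z med/max 0.1402 0.1484
blade lat -0.012451548590263517 0.01716911711580235 D 0.18236155365824583 zmin/max 0.0915013072065591 0.1483955006600543
```

The held hook is level and straight, with the tip 185 mm ahead of the TCP and 51 mm below it.

```bash
python3 -c "
from h import *
go((.433,-.033,.160),.06)"
```

```text
shift [-0.0999  0.2958 -0.0147] dist 0.313 turnz 0.3938 yaw0 0.4538
```

```bash
python3 -m crank '[[[-0.005,0.015,-0.005],[0,0,0.02],0],[[-0.015,0.04,-0.01],[0,0,0.06],0],[[-0.025,0.07,-0.0147],[0,0,0.1],0],[[-0.035,0.1,-0.0147],[0,0,0.14],0],[[-0.045,0.13,-0.0147],[0,0,0.18],0],[[-0.055,0.16,-0.0147],[0,0,0.22],0],[[-0.065,0.19,-0.0147],[0,0,0.26],0],[[-0.075,0.22,-0.0147],[0,0,0.3],0],[[-0.085,0.25,-0.0147],[0,0,0.34],0],[[-0.093,0.275,-0.0147],[0,0,0.37],0],[[-0.098,0.29,-0.0147],[0,0,0.385],0],[[-0.1,0.296,-0.0147],[0,0,0.394],0]]'; python3 -m crank '[[[0,0,0],[0,0,0],0],[[0,0,0],[0,0,0],0],[[0,0,0],[0,0,0],0]]'; python3 - <<'E'
from h import *
go((.5733,-.0246,.16),.06)
im,d=get_image("side");cv2.imwrite("pics/s3.png",cv2.resize(im[180:400,250:550,::-1],None,fx=2.6,fy=2.6));np.save("pics/s3.npy",d)
E
```

```text
t: 5.72
ee_pos: [0.4331, -0.035, 0.16]
tcp_rot: [[0.998, 0.057, -0.001], [0.057, -0.998, -0.0], [-0.001, 0.0, -1.0]]
wrist_force: [0.3, -0.1, -3.9]
finger_gap: 0.25
t: 5.97
ee_pos: [0.4332, -0.0322, 0.1607]
tcp_rot: [[0.998, 0.061, -0.0], [0.061, -0.998, 0.0], [-0.0, -0.0, -1.0]]
wrist_force: [0.0, 0.2, -3.6]
finger_gap: 0.245
shift [0.1403 0.001  0.0006] dist 0.14 turnz 0.001 yaw0 0.061
```

View pics/s3.png

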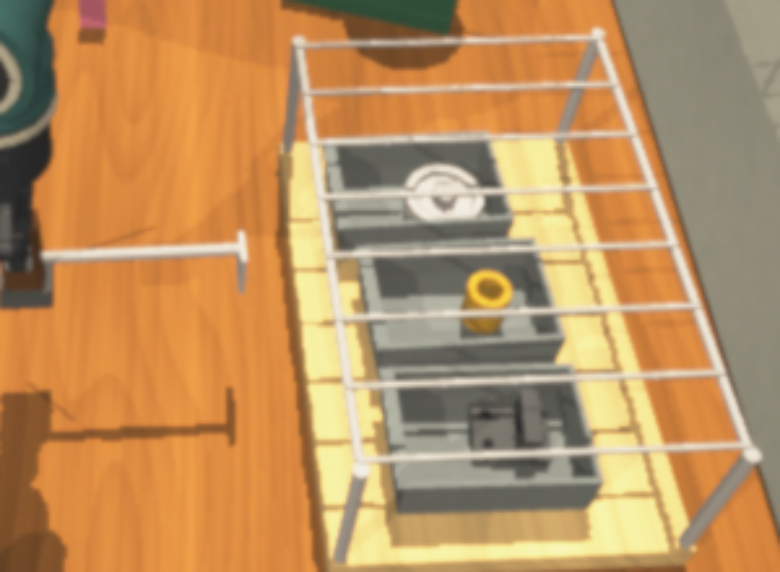

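Hook level and still in front of the rack: blade at (242,260) in the crop, in line with the middle tray. Reach in.

```bash
python3 -m crank '[[[0.008,0,0],[0,0,0],0],[[0.022,0,0],[0,0,0],0],[[0.038,0,0],[0,0,0],0],[[0.054,0,0],[0,0,0],0],[[0.07,0,0],[0,0,0],0],[[0.086,0,0],[0,0,0],0],[[0.102,0,0],[0,0,0],0],[[0.117,0,0],[0,0,0],0],[[0.129,0,0],[0,0,0],0],[[0.137,0,0],[0,0,0],0],[[0.14,0.001,0],[0,0,0],0],[[0.14,0.001,0],[0,0,0],0]]'; python3 - <<'E'
from h import *
st()
for n in("side","top"):
    im,d=get_image(n);np.save(f"pics/{n}4.npy",d)
    cv2.imwrite(f"pics/{n}4.png",cv2.resize(im[180:400,250:550,::-1] if n=="side" else im[50:220,275:485,::-1],None,fx=2.6,fy=2.6,interpolation=cv2.INTER_CUBIC))
E
```

```text
t: 7.02
ee_pos: [0.5735, -0.0253, 0.1606]
tcp_rot: [[0.998, 0.06, -0.001], [0.06, -0.998, -0.0], [-0.001, -0.0, -1.0]]
wrist_force: [-0.2, -0.5, -3.0]
finger_gap: 0.241
{'t': 7.0167, 'ee_pos': [0.5735, -0.0253, 0.1606], 'wrist_force': [-0.1671, -0.457, -2.9998], 'finger_gap': 0.2414}
```

View pics/side4.png

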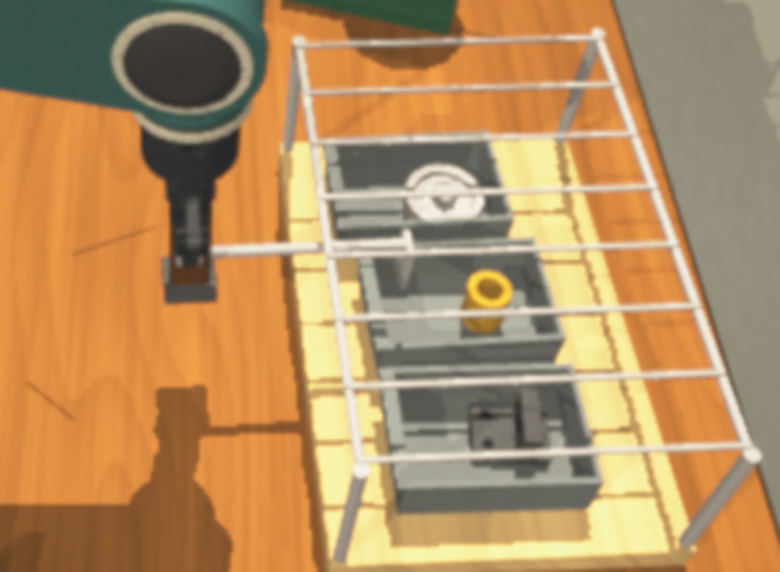

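View pics/top4.png

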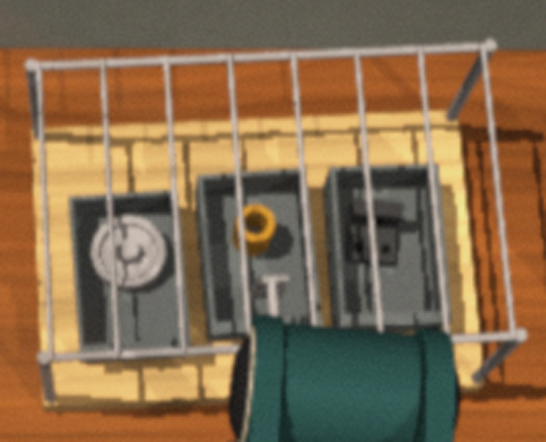

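The blade is above the open front of the sleeve tray, at (270,280) in the top crop, clear of the walls, sleeve and roof rods. Lower it.

```bash
python3 -m crank '[[[0,0,0.006],[0,0,0],0],[[0,0,0.014],[0,0,0],0],[[0,0,0.022],[0,0,0],0],[[0,0,0.03],[0,0,0],0],[[0,0,0.038],[0,0,0],0],[[0,0,0.046],[0,0,0],0],[[0,0,0.052],[0,0,0],0],[[0,0,0.056],[0,0,0],0],[[0,0,0.056],[0,0,0],0],[[0,0,0.056],[0,0,0],0],[[0,0,0.056],[0,0,0],0]]'; python3 - <<'E'
from h import *
st()
for n in("side","top"):
    im,d=get_image(n);np.save(f"pics/{n}5.npy",d)
    cv2.imwrite(f"pics/{n}5.png",cv2.resize(im[230:350,350:500,::-1] if n=="side" else im[50:220,275:485,::-1],None,fx=3.8,fy=3.8,interpolation=cv2.INTER_CUBIC))
go((.4733,-.0296,.104),.055)
E
```

```text
t: 8.03
ee_pos: [0.5734, -0.0256, 0.1054]
tcp_rot: [[0.998, 0.06, 0.001], [0.06, -0.998, -0.0], [0.001, 0.0, -1.0]]
wrist_force: [-0.8, 0.1, -3.5]
finger_gap: 0.247
{'t': 8.0333, 'ee_pos': [0.5734, -0.0256, 0.1054], 'wrist_force': [-0.7683, 0.1355, -3.5219], 'finger_gap': 0.2469}
shift [-0.1001 -0.002   0.0014] dist 0.1 turnz 0.0048 yaw0 0.0598
```

View pics/side5.png

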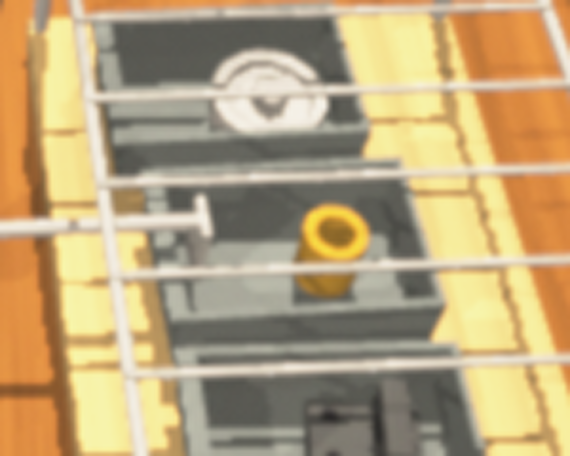

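View pics/top5.png

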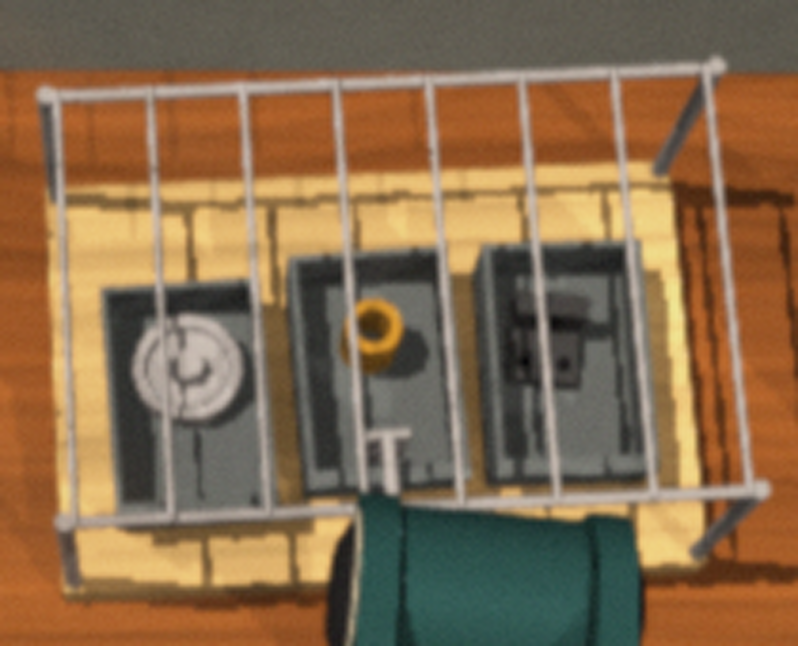

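Blade is behind the lip: (203,235) in the side crop, with the lip at (170,250). Pull.

```bash
python3 -m crank '[[[-0.003,0,0],[0,0,0],0],[[-0.007,0,0],[0,0,0],0],[[-0.012,0,0],[0,0,0],0],[[-0.017,0,0],[0,0,0],0],[[-0.022,0,0],[0,0,0],0],[[-0.027,0,0],[0,0,0],0],[[-0.032,0,0],[0,0,0],0],[[-0.037,0,0],[0,0,0],0],[[-0.042,0,0],[0,0,0],0],[[-0.046,0,0],[0,0,0],0],[[-0.049,-0.001,0],[0,0,0],0],[[-0.05,-0.001,0],[0,0,0],0]]'; python3 - <<'E'
from h import *
st()
for n in("side",):
    im,d=get_image(n);np.save(f"pics/{n}6.npy",d)
    cv2.imwrite(f"pics/{n}6.png",cv2.resize(im[180:400,250:550,::-1],None,fx=2.6,fy=2.6,interpolation=cv2.INTER_CUBIC))
E
```

```text
t: 9.13
ee_pos: [0.5228, -0.0276, 0.105]
tcp_rot: [[0.998, 0.06, 0.0], [0.06, -0.998, -0.0], [0.0, 0.0, -1.0]]
wrist_force: [3.6, -0.2, -4.9]
finger_gap: 0.249
{'t': 9.1333, 'ee_pos': [0.5228, -0.0276, 0.105], 'wrist_force': [3.5687, -0.2351, -4.915], 'finger_gap': 0.2492}
```

View pics/side6.png

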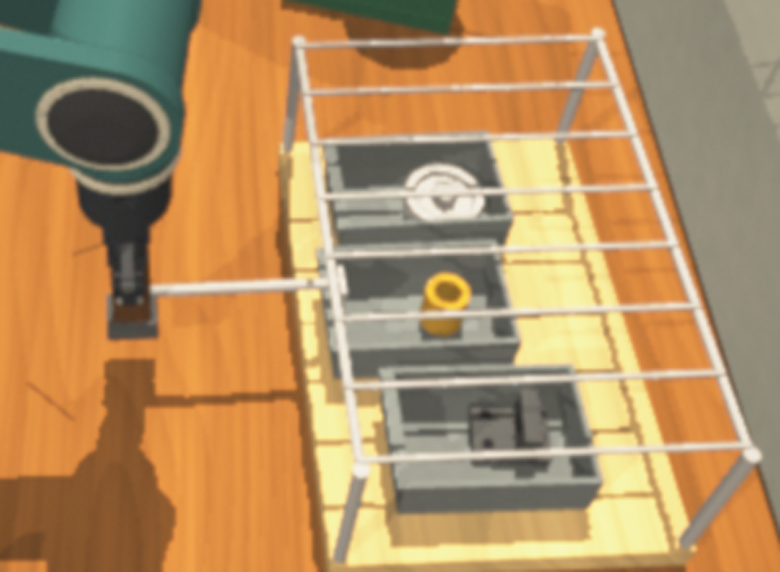

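The tray follows squarely and the neighbours are still. Draw 49 mm more.

```bash
python3 -m crank '[[[-0.004,0,0],[0,0,0],0],[[-0.009,0,0],[0,0,0],0],[[-0.014,0,0],[0,0,0],0],[[-0.019,0,0],[0,0,0],0],[[-0.024,0,0],[0,0,0],0],[[-0.029,0,0],[0,0,0],0],[[-0.034,0,0],[0,0,0],0],[[-0.039,0,0],[0,0,0],0],[[-0.044,0,0],[0,0,0],0],[[-0.047,0,0],[0,0,0],0],[[-0.049,0,0],[0,0,0],0],[[-0.049,0,0],[0,0,0],0]]'; python3 -m crank '[[[0.0,0,0],[0,0,0],0],[[0.0,0,0],[0,0,0],0]]'; python3 - <<'E'
from h import *
st()
im0=np.zeros((500,780,3),np.uint8)
for n,c in(("side",(0,255,0)),("top",(0,0,255))):
    im,d=get_image(n);np.save(f"pics/{n}7.npy",d);W=cloud(n,d)
    if n=="side":cv2.imwrite(f"pics/{n}7.png",cv2.resize(im[180:400,250:550,::-1],None,fx=2.6,fy=2.6,interpolation=cv2.INTER_CUBIC))
    k=(d>0)&(W[...,2]>.070)&(W[...,2]<.09)&(W[...,0]>.63)&(W[...,0]<.93)&(W[...,1]<.22)&(W[...,1]>-.25)
    for x,y,z in W[k]: cv2.circle(im0,(int((.22-y)*1650),int((.93-x)*1650)),1,c,-1)
    k=(d>0)&(W[...,2]>.026)&(W[...,2]<.034)&(W[...,0]>.63)&(W[...,0]<.7)&(W[...,1]<.22)&(W[...,1]>-.25)
    for x,y,z in W[k]: cv2.circle(im0,(int((.22-y)*1650),int((.93-x)*1650)),0,(255,180,0),-1)
for i in range(-2,3): q=int((.22-i/10)*1650);cv2.putText(im0,f"y{i/10}",(q,490),0,.4,(255,255,255));cv2.line(im0,(q,0),(q,500),(90,90,90))
for x in(.65,.7,.75,.8,.85,.9): r=int((.93-x)*1650);cv2.line(im0,(0,r),(780,r),(90,90,90));cv2.putText(im0,str(x),(2,r),0,.4,(255,255,255))
cv2.imwrite("pics/bev7.png",im0)
E
```

```text
t: 10.18
ee_pos: [0.4738, -0.0306, 0.1049]
tcp_rot: [[0.998, 0.06, -0.0], [0.06, -0.998, -0.0], [-0.0, 0.0, -1.0]]
wrist_force: [-0.5, 0.0, -3.3]
finger_gap: 0.246
t: 10.35
ee_pos: [0.4741, -0.0305, 0.1049]
tcp_rot: [[0.998, 0.06, -0.001], [0.06, -0.998, 0.0], [-0.001, -0.0, -1.0]]
wrist_force: [-0.8, -0.5, -3.5]
finger_gap: 0.242
{'t': 10.35, 'ee_pos': [0.4741, -0.0305, 0.1049], 'wrist_force': [-0.761, -0.481, -3.4744], 'finger_gap': 0.2417}
```

View pics/side7.png

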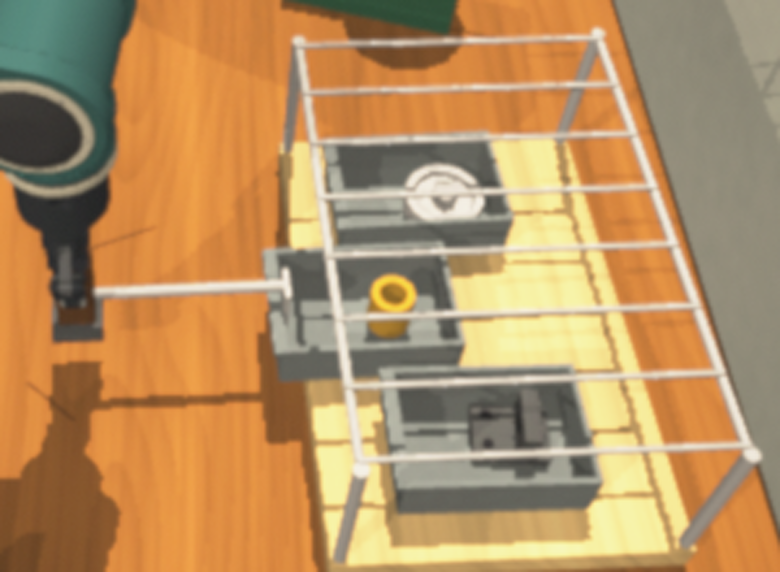

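View pics/bev7.png

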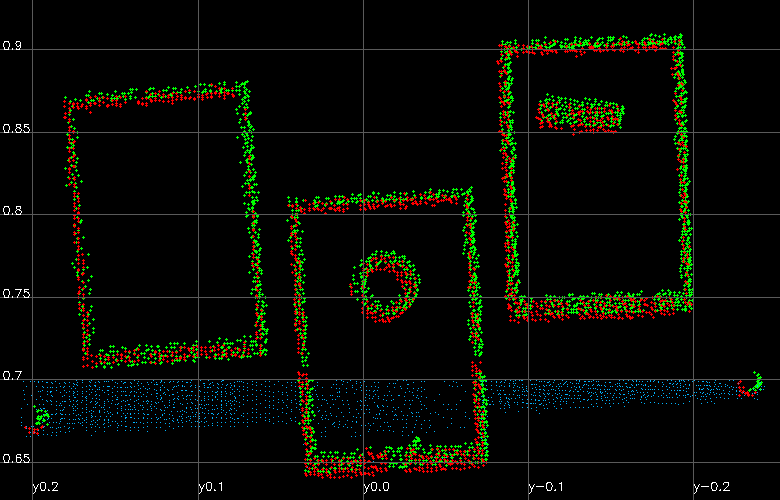

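Measured: lip centre ≈0.6495, rack front there ≈0.680, so the lip is ≈30 mm out. The tray is about as square as before, and the neighbours have not moved. Ease the blade off the lip, lift, and back away.

```bash
python3 -m crank '[[[0.004,0,0],[0,0,0],0],[[0.008,0,0],[0,0,0],0],[[0.008,0,-0.008],[0,0,0],0],[[0.008,0,-0.02],[0,0,0],0],[[0.008,0,-0.034],[0,0,0],0],[[0.008,0,-0.048],[0,0,0],0],[[0.008,0,-0.058],[0,0,0],0],[[0.008,0,-0.063],[0,0,0],0],[[0.008,0,-0.063],[0,0,0],0],[[0.0,0,-0.063],[0,0,0],0],[[-0.012,0,-0.063],[0,0,0],0],[[-0.026,0,-0.063],[0,0,0],0]]'; python3 -m crank '[[[-0.016,0,0],[0,0,0],0],[[-0.032,0,0],[0,0,0],0],[[-0.044,0,0],[0,0,0],0],[[-0.05,0,0],[0,0,0],0],[[-0.05,0,0],[0,0,0],0],[[-0.05,0,0],[0,0,0],0]]'; python3 - <<'E'
from h import *
st();go((.398,-.035,.0515),.06)
im,d=get_image("side");np.save("pics/s8.npy",d)
cv2.imwrite("pics/side8.png",cv2.resize(im[180:400,200:500,::-1],None,fx=2.6,fy=2.6,interpolation=cv2.INTER_CUBIC))
E
```

```text
t: 11.45
ee_pos: [0.4472, -0.032, 0.1668]
tcp_rot: [[0.998, 0.06, -0.002], [0.06, -0.998, 0.0], [-0.002, -0.0, -1.0]]
wrist_force: [-0.3, -0.1, -3.9]
finger_gap: 0.248
t: 11.95
ee_pos: [0.3984, -0.0351, 0.1677]
tcp_rot: [[0.998, 0.06, 0.0], [0.06, -0.998, 0.0], [0.0, 0.0, -1.0]]
wrist_force: [-0.5, -0.4, -3.9]
finger_gap: 0.245
{'t': 11.95, 'ee_pos': [0.3984, -0.0351, 0.1677], 'wrist_force': [-0.5195, -0.3675, -3.855], 'finger_gap': 0.2447}
shift [-4.000e-04 -1.000e-04  1.162e-01] dist 0.116 turnz -0.0004 yaw0 0.0596
```

View pics/side8.png

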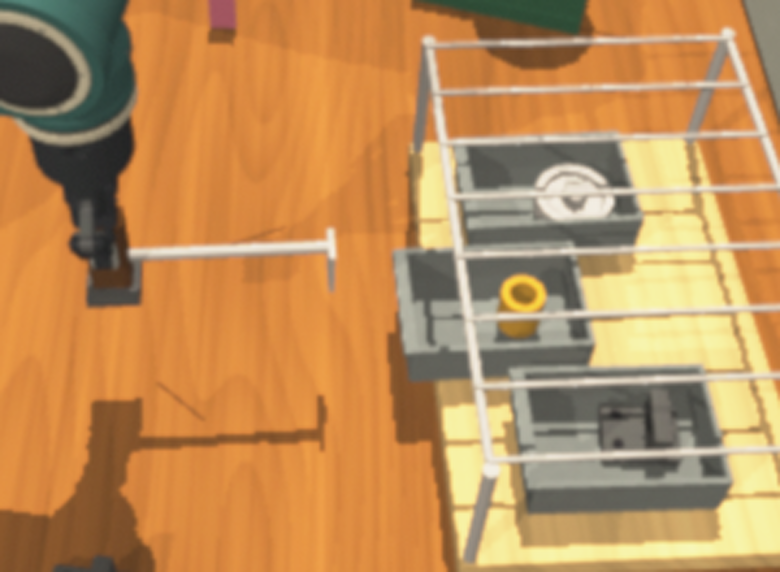

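```bash
python3 -m crank '[[[0,0,0.01],[0,0,0],0],[[0,0,0.03],[0,0,0],0],[[0,0,0.05],[0,0,0],0],[[0,0,0.07],[0,0,0],0],[[0,0,0.085],[0,0,0],0],[[0,0,0.097],[0,0,0],0],[[0,0,0.105],[0,0,0],0],[[0,0,0.11],[0,0,0],0],[[0,0,0.112],[0,0,0],0],[[0,0,0.114],[0,0,0],0],[[0,0,0.115],[0,0,0],0],[[0,0,0.115],[0,0,0],0]]'
```

```text
t: 13.0
ee_pos: [0.3986, -0.0351, 0.0533]
tcp_rot: [[0.998, 0.06, 0.001], [0.06, -0.998, -0.0], [0.001, 0.0, -1.0]]
wrist_force: [0.2, -0.1, -3.4]
finger_gap: 0.248
```

```bash
python3 -m crank '[[[0,0,0.0005],[0,0,0],0],[[0,0,0.001],[0,0,0],0],[[0,0,0.001],[0,0,0],0],[[0,0,0.001],[0,0,0],0]]';python3 -m crank '[[[0,0,0.0005],[0,0,0],0],[[0,0,0.001],[0,0,0],0],[[0,0,0.001],[0,0,0],0]]'
```

```text
t: 13.33
ee_pos: [0.3985, -0.0351, 0.0521]
tcp_rot: [[0.998, 0.06, 0.0], [0.06, -0.998, -0.0], [0.0, 0.0, -1.0]]
wrist_force: [-0.4, 0.9, -3.5]
finger_gap: 0.246
t: 13.58
ee_pos: [0.3985, -0.0351, 0.0517]
tcp_rot: [[0.998, 0.06, 0.0], [0.06, -0.998, -0.0], [0.0, 0.0, -1.0]]
wrist_force: [-6.6, 0.9, 7.3]
finger_gap: 0.247
```

Foot on the bench (force reverses at the same TCP height as at the pick). Open, then lift.

```bash
python3 -m crank '[[[0,0,0],[0,0,0],0.3],[[0,0,0],[0,0,0],0.35],[[0,0,0],[0,0,0],0.45],[[0,0,0],[0,0,0],0.6],[[0,0,0],[0,0,0],0.8],[[0,0,0],[0,0,0],1],[[0,0,0],[0,0,0],1],[[0,0,0],[0,0,0],1],[[0,0,0],[0,0,0],1],[[0,0,0],[0,0,0],1],[[0,0,0],[0,0,0],1],[[0,0,0],[0,0,0],1]]'; python3 -m crank '[[[0,0,-0.01],[0,0,0],1],[[0,0,-0.03],[0,0,0],1],[[0,0,-0.05],[0,0,0],1],[[0,0,-0.08],[0,0,0],1],[[0,0,-0.11],[0,0,0],1],[[0,0,-0.14],[0,0,0],1],[[0,0,-0.17],[0,0,0],1],[[0,0,-0.2],[0,0,0],1],[[0,0,-0.2],[0,0,0],1],[[0,0,-0.2],[0,0,0],1]]';  python3 - <<'E'
from h import *
st()
im0=np.zeros((500,780,3),np.uint8)
for n,c in(("side",(0,255,0)),("top",(0,0,255))):
    im,d=get_image(n);W=cloud(n,d)
    if n=="side":
        cv2.imwrite("pics/side9.png",cv2.resize(im[180:400,200:500,::-1],None,fx=2.6,fy=2.6,interpolation=cv2.INTER_CUBIC))
        k=(d>0)&(W[...,0]>.42)&(W[...,0]<.6)&(abs(W[...,1]+.03)<.04)&(W[...,2]>.02)&(W[...,2]<.12);p=W[k]
        for a in(.43,.48,.53,.57): q=p[abs(p[:,0]-a)<.012];print("shank",a,len(q),np.median(q[:,1:],0).round(4))
        k=(d>0)&(abs(W[...,0]-.3985)<.03)&(abs(W[...,1]+.035)<.03)&(W[...,2]>.09)&(W[...,2]<.12);print("grip top",W[k].mean(0),W[k].max(0))
    k=(d>0)&(W[...,2]>.070)&(W[...,2]<.09)&(W[...,0]>.63)&(W[...,0]<.93)&(W[...,1]<.22)&(W[...,1]>-.25)
    for x,y,z in W[k]: cv2.circle(im0,(int((.22-y)*1650),int((.93-x)*1650)),1,c,-1)
    L=W[k];L=L[(abs(L[:,1]+.02)<.045)&(L[:,0]<.665)];print(n,"lip",len(L),L.mean(0).round(4))
for i in range(-2,3): q=int((.22-i/10)*1650);cv2.line(im0,(q,0),(q,500),(90,90,90))
for x in(.65,.7,.75,.8,.85,.9): r=int((.93-x)*1650);cv2.line(im0,(0,r),(780,r),(90,90,90));cv2.putText(im0,str(x),(2,r),0,.4,(255,255,255))
cv2.imwrite("pics/bev9.png",im0)
E
```

```text
t: 14.58
ee_pos: [0.3984, -0.0351, 0.0509]
tcp_rot: [[0.998, 0.06, -0.0], [0.06, -0.998, 0.0], [-0.0, -0.0, -1.0]]
wrist_force: [0.5, -0.1, -0.8]
finger_gap: 1.0
t: 15.42
ee_pos: [0.3987, -0.0351, 0.2531]
tcp_rot: [[0.998, 0.06, 0.003], [0.06, -0.998, -0.0], [0.003, 0.001, -1.0]]
wrist_force: [-0.5, -0.1, -1.1]
finger_gap: 0.997
{'t': 15.4167, 'ee_pos': [0.3987, -0.0351, 0.2531], 'wrist_force': [-0.4542, -0.1104, -1.1048], 'finger_gap': 0.9973}
shank 0.43 37 [-0.0347  0.0474]
shank 0.48 40 [-0.031   0.0465]
shank 0.53 40 [-0.0277  0.047 ]
shank 0.57 42 [-0.0244  0.0472]
grip top [ 0.40171784 -0.03623159  0.09736935] [ 0.41886133 -0.0232786   0.10130905]
side lip 185 [ 0.6522 -0.0203  0.0785]
top lip 185 [ 0.6488 -0.0198  0.0801]
```

View pics/side9.png

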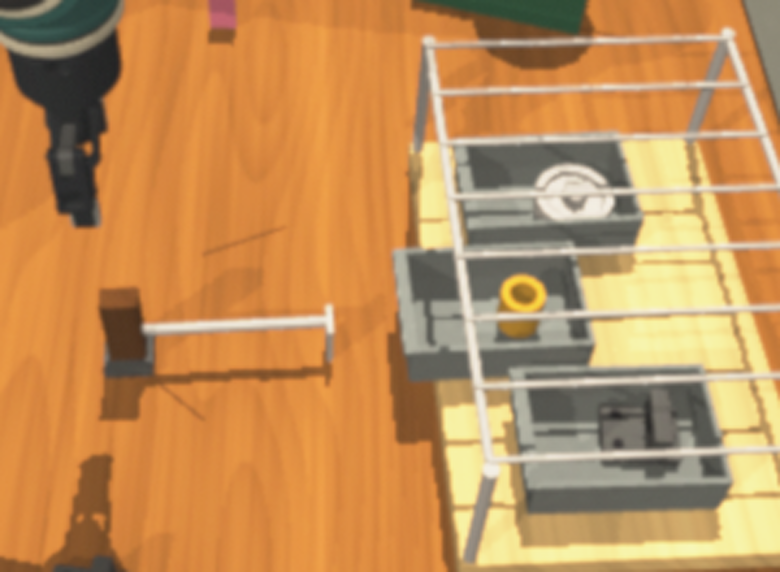

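View pics/bev9.png

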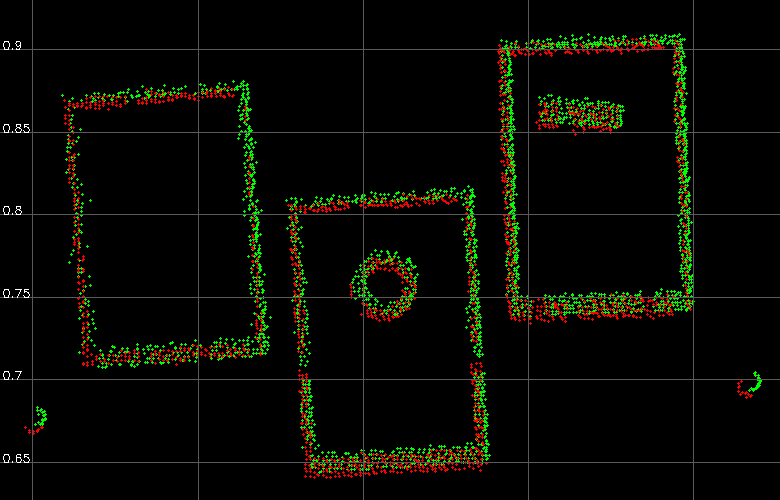

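The hook stands level and upright, released (side crop: grip (125,325), blade (330,330)). The tray lip is at ≈0.6505, about 30 mm out, and at z≈0.08. The neighbours have not moved.

```bash
python3 -m crank '[[[0,0,0],[0,0,0],1],[[0,0,0],[0,0,0],1],[[0,0,0],[0,0,0],1]]'; python3 -c "
from rig import hand_in;print(hand_in())"
```

```text
t: 15.77
ee_pos: [0.3982, -0.035, 0.2503]
tcp_rot: [[0.998, 0.06, -0.001], [0.06, -0.998, 0.0], [-0.001, -0.0, -1.0]]
wrist_force: [-0.1, -0.3, 0.3]
finger_gap: 1.002
the job is handed in; nothing more can be done
None
```

I gripped the pull hook by its wooden grip and dropped its blade behind the front lip of the sleeve tray, the middle one. I drew that tray about 85 mm straight forward, then lifted the hook out and stood it back on the bench. I released it and handed the job in at about 16 s of the 61 s allowed; `hand_in()` gave no verdict.

Last checks, from both cameras:
- **Sleeve tray:** the lip is about 30 mm past the rack's front edge and at z ≈ 0.079 m. It sits roughly 2–3° off square to the rack, which is within the limit.
- **Hook:** it stands upright with its shank level at about 47 mm, its grip top at about 0.10 m, and the gripper clear above it.
- **Other two trays:** both are where they started, as far as the cameras can tell.

No check failed. The two cameras disagreed by about 3 mm in x, so I used their mean.

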